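# Put the small thread cone away in the bench silo and shut its lid

### The job

Put the smallest of the three thread cones that stand on the table to the left of the overlock machine away in the leaning four-bay cone silo: turn the silo's clear lid by its finger bar until the round opening stands over the empty bay, put the cone in there foot first so that it stands on the bay's floor, then turn the lid home to its stop, so that the opening lies over the bay covered by a metal plate and lint stays out. Do not knock over or shift the two tall cones and the oil bottle.

Things in the scene. Friction and masses are not known exactly. Their poses are not given: they have to be found in the camera images.
- cone: The small loose thread cone (the one to put away), standing on the table, 110 mm tall. Origin: centre of its foot, z up its axis. Radius 27 mm at height 10 mm, tapering evenly to 19 mm at 92 mm, then a neck of radius 10.5 mm from 100 to 110 mm. 0.16 kg. The two other loose cones are 62 and 65 mm wide and too tall for the silo.
- silo: Fixed stand of the cone silo: grey sheet-steel wedge, 196 x 150 mm foot. Origin on the table under its middle; -x is its front. On it sits a white round drum, 170 mm wide, 126 mm tall, with its axis leaning 28 degrees from vertical towards -x. Lid centre: 68 mm in front of the origin, 168 mm up. The drum does not turn; its angle differs from start to start.
- lid (a joint): Turn of the clear lid (176 mm wide, black rim) about the drum's axis, rad, anticlockwise positive seen from above. 0 (a hard stop): opening over the bay under the metal plate, shut. 1.571: over the empty bay. 3.14 and 4.71: over the bays with cones; stop at 4.75. Stays where it is left, turns with about 0.06 N m. 
- grip_bar (a point): Point on the lid's axis, 18 mm above the lid's top face, in the black finger bar by which the lid is turned: 72 mm long, 14 mm thick, 26 mm tall, across the middle of the lid. Axes turn with the lid: x towards the opening, y along the bar, z out of the lid along its axis.
- opening (a point): Centre of the lid's one round opening, 64 mm wide, 49 mm from the lid's axis, on the lid's top face (lid 4 mm thick). Axes as for grip_bar: z points out of the lid. The edge of the bar is 10 mm from the edge of the opening.
- empty_bay (a point): Centre of the floor of the empty bay, 127 mm below the lid's top face, 49 mm from the drum's axis; z points up along the drum's axis, out of the bay. The bay is a quarter of the drum, open upwards, and holds a round thing up to 66 mm wide and 122 mm tall under the lid; a cone let go in the opening slides down to the floor.
- tall_dark: Bystander: tall dark thread cone, 65 mm wide, 130 mm tall, standing close to the small cone. Origin: centre of its foot.
- tall_grey: Bystander: tall grey thread cone, 62 mm wide, 125 mm tall, standing close to the small cone. Origin: centre of its foot.
- oil_bottle: Bystander: oil bottle with a thin spout, 38 mm wide, 128 mm tall, standing in front of the silo. Origin: centre of its foot.
- overlock: Overlock sewing machine, fixed, between the cones and the silo: an obstacle to carry things over. Origin on the table under its middle, axes as the world's. It reaches 135 mm to the front (-x), 140 mm to the back, 195 mm to the right (-y), 215 mm to the left; 285 mm tall, with a thread mast and 230 mm wide crossbar up to 455 mm, 110 mm behind the origin and 57 mm to its left.
Not all that is in view belongs to the job. Leave any purple look-alike of the cone alone.

How it is judged:
By the outcome, as a careful person would: the job done as asked, in the order asked, and still so for the second after the job is handed in, with the robot touching nothing.
It also fails if it takes over 70 s, if anything falls off the work surface, if the arm or the gripper's body presses on something with over 40 N, if the wrist force passes 120 N, or if a joint passes its speed limit or range.

### The arm

A 6-joint arm with a two-finger parallel gripper is mounted at the origin on a cart in front of the work surface, level with it; the furniture and walls round the work are solid. World frame = base frame: x ahead of the robot, y to its left, z up, the work surface at z = 0. Lengths are in m, angles in rad, forces in N, time in s.
With the tool pointing down it reaches from about 0.35 to 0.875 m from the base axis. Payload 4.2 kg.
Tool frame: the origin (TCP) lies at the very end of the fingers, on their centre line; the grasp point (between the pads) lies 19 mm behind it; z points along the fingers, y is the line along which they close (so a half turn about z gives the same grasp; the last joint's range is limited). The gripper opens to 87 mm and grips with 3 to 60 N. Pads are 19 mm wide; open, the fingers measure 117 mm over their backs; the gripper's body (75 mm by 190 mm) begins 51 mm behind the grasp point.
Start: joints at [1.52, 0.385, 0.008, 0, -1.194, -0.259], TCP at [0.191, 0.595, 0.223] pointing down, gripper open.
Joint ranges: [-3.14, 3.14], [-1.21, 2.06], [-1.07, 1.41], [-3.16, 2.05], [-2.99, -0.16], [-3.1, 3.1]. Speed limits (rad/s): [2.79, 2.79, 3.14, 3.14, 3.14, 3.14].

### API

Orientations are given as a unit quaternion [x, y, z, w].
In Python, from plant import observe, get_image, camera_model, job_done gives the robot as it stands. The module is installed in compiled form; this text tells all that it offers.
- The arm moves only by the tool jog_arm, never from a script. Its arguments are lists of equal length, an entry for each row: "travel": the shift along the tool's x, y, z in mm, a list of three; "twist": the turn, a rotation vector about the tool's x, y, z in degrees, a list of three; "gripper": the opening, from -1 (shut) to 1 (fully open). A call has 1 to 10 rows; each row is the pose to reach, as a shift and turn from the pose commanded when the call began, along the tool's axes at that moment; what a row does not reach only later rows make up. A row lasts 1/12 s, in which the tool goes at most 41.7 mm and 7.16 degrees, less where a joint would pass 70% of its speed; a pose out of reach is approached as far as the arm can. A call with a gripper value outside its range is refused whole. The fingers move at their own pace and stop on an object; "squeeze" is the grip in N (left out, the last holds). Time passes only in rows, so rows that repeat a pose let the fingers close. It gives the time, the measured TCP pose, the force, the opening and the grip force at its end, in the units of the state.
- observe(): the state, without advancing time (a new reading comes with each control period).
- get_image(name): name is "scene" or "top" or "wrist"; returns the picture (400x640x3 uint8, blue, green, red); there is no depth.
- camera_model(name): a dict with "fx", "fy", "cx", "cy" (pixels), "pose" (4x4, takes a point from camera to world coordinates). Camera axes: x right, y down, z forward; pixel columns grow to the right and rows downward; lengths in m; the calibration is good to about 2 mm. The wrist camera is an equidistant fisheye: a pixel r from the principal point sees the ray r / f radians off the axis. A picture is of the moment at which its call begins: read the wrist's pose just before it. camera_model takes no time and is no camera call; for the wrist camera it gives the pose at the moment of the call.
- job_done(): hands the job in; it is judged then, once.
The state is a dict: "time": time; "joints": joint angles; "joint_velocities": joint speeds; "tau": joint torques, N m; "ee_pos": TCP position; "eef_rot": TCP orientation; "force": force on the tool from outside, world axes, zero at the start; "torque": the same for the moment, N m; "gripper_width": finger opening in m; "grasp_force": force on a finger pad.
Only numpy, scipy, OpenCV 4.12 (cv2) and the standard library are available. Lean on these libraries where they do the work, as an engineer would, in place of code of your own. Each camera call takes 0.05 s, during which the arm holds its last target. There are 200 camera calls.

## Working session

There is one attempt and no reset: what is moved stays moved. The work goes in short steps, Python scripts to look and compute and a tool call to move; the robot and the scene stay as the last step left them, time stands still between calls to the robot, and variables do not carry over. Pictures are saved under pics/ and viewed, at most 13 in all, crops included, and the job is handed in when it is done.

Besides the shell and the picture viewer there is one more tool, called by a JSON object that holds its "name" and its "arguments", one argument or row to a line. jog_arm: Moves the arm, as the interface text tells. Its arguments: {"type":"object","properties":{"travel":{"type":"array"},"twist":{"type":"array"},"gripper":{"type":"array"},"squeeze":{"type":"number"}},"required":["travel","twist","gripper"]}

```bash
mkdir -p pics; cat > h.py <<'E'
import numpy as np, cv2
from scipy.spatial.transform import Rotation as R
from plant import observe, get_image, camera_model
def ray(cam,u,v,m=None):
    m=m or camera_model(cam); T=np.array(m["pose"])
    x=(u-m["cx"])/m["fx"]; y=(v-m["cy"])/m["fy"]
    if cam=="wrist":
        r=np.hypot(x,y); d=np.array([x/r*np.sin(r),y/r*np.sin(r),np.cos(r)]) if r>1e-9 else np.array([0,0,1.])
    else: d=np.array([x,y,1.]); d/=np.linalg.norm(d)
    return T[:3,3],T[:3,:3]@d
def plane(cam,u,v,z,m=None):
    o,d=ray(cam,u,v,m); return o+d*(z-o[2])/d[2]
def tri(rays):
    A=0;b=0
    for o,d in rays:
        P=np.eye(3)-np.outer(d,d); A=A+P; b=b+P@o
    p=np.linalg.solve(A,b); return p,[np.linalg.norm((np.eye(3)-np.outer(d,d))@(p-o)) for o,d in rays]
def proj(cam,p,m=None):
    m=m or camera_model(cam); T=np.array(m["pose"]); q=T[:3,:3].T@(np.array(p)-T[:3,3])
    if cam=="wrist":
        r=np.hypot(q[0],q[1]); th=np.arctan2(r,q[2]); x,y=q[0]/r*th,q[1]/r*th
    else: x,y=q[0]/q[2],q[1]/q[2]
    return np.array([m["fx"]*x+m["cx"],m["fy"]*y+m["cy"]])
def delta(p,Rt):
    "shift mm and rotvec deg in tool axes from the measured pose"
    s=observe(); R0=R.from_quat(s["eef_rot"])
    return np.round(R0.inv().apply(np.array(p)-s["ee_pos"])*1000,1), np.round(np.degrees((R0.inv()*Rt).as_rotvec()),1)
E
python3 - <<'E'
from h import *
for c in ("scene","top","wrist"):
    m=camera_model(c); cv2.imwrite(f"pics/{c}0.png",get_image(c)); print(c,m["fx"],m["fy"],m["cx"],m["cy"],np.round(m["pose"],3).tolist())
s=observe(); print(s)
E
```

```text
scene 383.5735311238222 383.5735311238222 326.3421253116572 197.20813665189885 [[-0.46, 0.715, -0.527, 1.216], [0.888, 0.372, -0.271, 0.366], [0.002, -0.593, -0.806, 1.173], [0.0, 0.0, 0.0, 1.0]]
top 373.57566652007387 373.57566652007387 319.92339832317305 205.67911922684064 [[0.32, -0.735, 0.598, -0.144], [-0.948, -0.253, 0.195, -0.193], [0.009, -0.629, -0.777, 1.019], [0.0, 0.0, 0.0, 1.0]]
wrist 309.70691628693146 309.70691628693146 315.82987669473897 200.6393016933459 [[-0.306, -0.911, -0.277, 0.268], [-0.952, 0.293, 0.087, 0.571], [0.002, 0.29, -0.957, 0.384], [0.0, 0.0, 0.0, 1.0]]
{'time': 0.15, 'joints': array([ 1.51958165e+00,  3.85381011e-01,  6.96959073e-03, -3.50766112e-04,
       -1.19402323e+00, -2.58576533e-01]), 'joint_velocities': array([-8.33983677e-04, -1.44272706e-03,  4.14057041e-03,  2.42474523e-03,
        8.37821639e-05,  2.51260192e-04]), 'tau': array([ 7.59783029e-05, -3.91053665e+01,  1.87587869e+01,  4.22232360e+00,
        1.23983322e-02, -1.37652842e-04]), 'ee_pos': array([0.19039997, 0.59482173, 0.22172211]), 'eef_rot': array([ 9.88017320e-01, -1.54340786e-01, -7.73732192e-05,  8.31636827e-04]), 'force': array([0.05958172, 0.61842744, 0.05481866]), 'torque': array([ 0.05606142, -0.02942031,  0.01344229]), 'grasp_force': 0.0, 'gripper_width': 0.08710222071979401}
```

View pics/scene0.png

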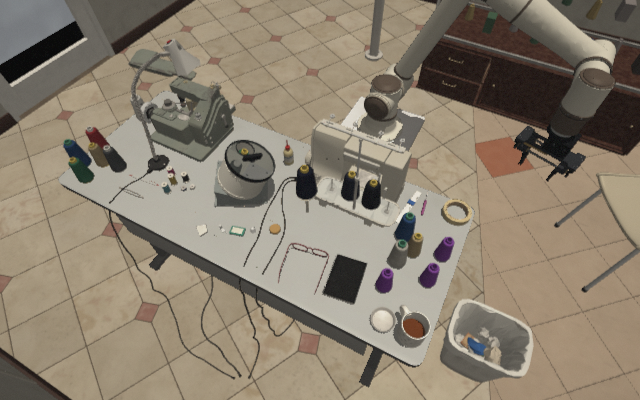

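View pics/top0.png

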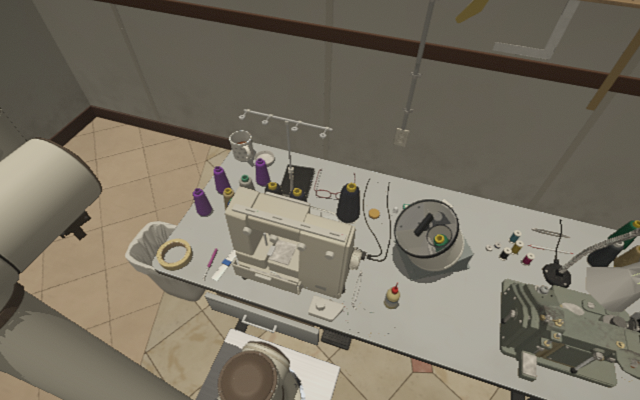

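View pics/wrist0.png

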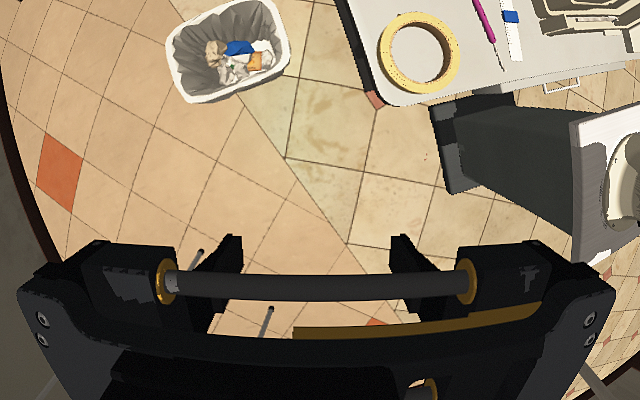

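The scene view shows the tan cone (415,243) between the dark (405,225) and grey (399,253) cones, purple look-alikes nearby, the silo at (246,170), and the oil bottle at (288,155). In the top view the silo lid is at (428,228). The wrist camera sees only floor. Next I'll zoom in.

```bash
python3 - <<'E'
from h import *
s=cv2.imread("pics/scene0.png"); t=cv2.imread("pics/top0.png")
def c(i,x,y,w,h): return cv2.resize(i[y:y+h,x:x+w],(400,300),interpolation=cv2.INTER_CUBIC)
cv2.imwrite("pics/m1.png",np.vstack([np.hstack([c(s,370,200,100,75),c(s,206,135,100,75)]),np.hstack([c(t,190,150,100,75),c(t,384,195,100,75)])]))
E
```

```text
(no output)
```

View pics/m1.png

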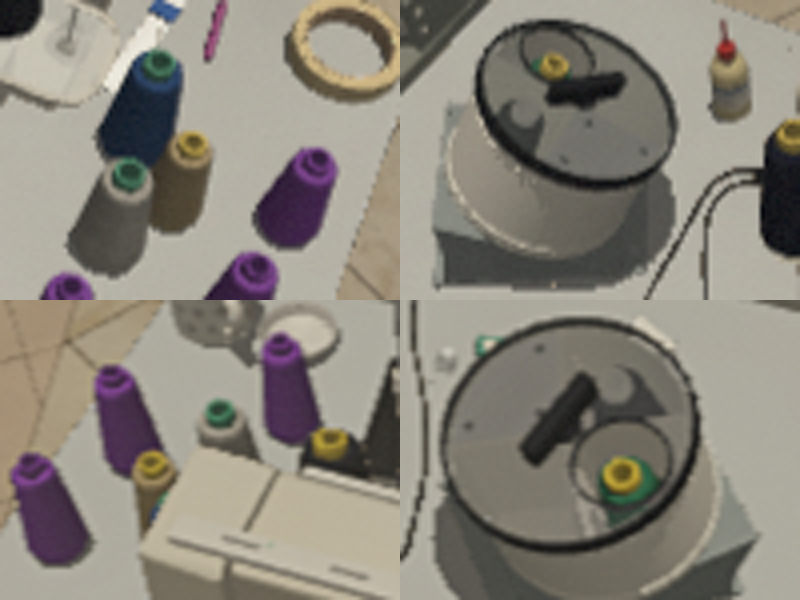

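The top-view crop shows the opening (px ~439,235) over a bay holding a cone. A second cone lies anticlockwise of it, so the lid is at about π and the empty bay is 90° clockwise. Next I'll triangulate and fit the lid rim.

```bash
cat > meas.py <<'E'
from h import *
from scipy.optimize import least_squares
def pr(n,a,b): 
    p,r=tri([ray("scene",*a),ray("top",*b)]); print(n,np.round(p,3),np.round(r,4)); return p
pr("tan",(418.2,235.7),(228,191)); pr("grey",(402,243.2),(244.8,177.8)); pr("spout",(286.7,140.7),(394.5,286.5))
print("dark",plane("scene",410,216.5,.130))
for n,p in (("bottle scene base",(289,163)),): print(n,plane("scene",*p,0))
img={c:cv2.imread(f"pics/{c}0.png") for c in("scene","top")}
# dark rim outlines: outer contour points of lid
box={"scene":(222,136,278,186),"top":(390,195,464,262)}
pts={}
for c,(x0,y0,x1,y1) in box.items():
    g=img[c][y0:y1,x0:x1].max(2); m=(g<70).astype(np.uint8)
    k,lab,st,_=cv2.connectedComponentsWithStats(m,connectivity=8); i=1+np.argmax(st[1:,2]*st[1:,3])
    cn,_=cv2.findContours((lab==i).astype(np.uint8),cv2.RETR_EXTERNAL,cv2.CHAIN_APPROX_NONE)
    h=cv2.convexHull(max(cn,key=len))[:,0]+[x0,y0]; pts[c]=h.astype(float)
    print(c,st[i],cv2.fitEllipse(h.astype(np.float32)))
rays=[ray(c,*q) for c in pts for q in pts[c]]
def frame(yaw,tilt):
    n=np.array([-np.sin(tilt)*np.cos(yaw),-np.sin(tilt)*np.sin(yaw),np.cos(tilt)]); return n
def res(x):
    n=frame(x[3],x[4]); C=x[:3]; out=[]
    for o,d in rays: out.append(np.linalg.norm(o+d*(n@(C-o))/(n@d)-C)-x[5])
    return np.array(out)
c0,_=tri([ray(c,*cv2.fitEllipse(pts[c].astype(np.float32))[0]) for c in pts]); print("c0",c0)
f=least_squares(res,[*c0,0,.489,.088],loss="soft_l1",f_scale=.002); x=f.x
print("lid centre",x[:3].round(4),"yaw,tilt deg",np.degrees(x[3:5]),"r",x[5],"rms",np.sqrt(np.mean(res(x)**2)))
C=x[:3]; n=frame(x[3],x[4])
for nm,c,q in (("openTop","top",(384+221/4,195+162/4)),("openSc","scene",(206+156/4,135+57/4))):
    o,d=ray(c,*q); p=o+d*(n@(C-o))/(n@d); print(nm,(p-C).round(3),np.linalg.norm(p-C))
for nm,a,b in (("barA",(206+150/4,135+90/4),(384+185/4,195+82/4)),("barB",(206+222/4,135+80/4),(384+132/4,195+158/4))):
    p=pr(nm,a,b); print((p-C).round(3),n@(p-C))
E
python3 meas.py
```

```text
tan [0.519 0.338 0.106] [0.0021 0.0021]
grey [0.578 0.304 0.121] [0.0012 0.0012]
spout [ 0.356 -0.245  0.117] [0.003 0.003]
dark [0.47707007 0.29293696 0.13      ]
bottle scene base [ 0.3651938  -0.24248775  0.        ]
scene [  3  14  47  33 240] ((248.58523559570312, 162.58529663085938), (35.112064361572266, 51.685420989990234), 118.84525299072266)
top [  6  24  63  40 222] ((426.3238525390625, 230.09140014648438), (54.96107864379883, 64.9875259399414), 72.13375854492188)
c0 [ 0.53886042 -0.29150989  0.15076762]
lid centre [ 0.5365 -0.2862  0.1584] yaw,tilt deg [-60.91220595  27.14354983] r 0.08962776705099156 rms 0.0007655947845702831
openTop [-0.02  -0.039  0.012] 0.04569256563577577
openSc [-0.032 -0.042  0.011] 0.05388638742182184
barA [ 0.557 -0.29   0.196] [0.0015 0.0015]
[ 0.021 -0.004  0.037] 0.027139534760414134
barB [ 0.5   -0.264  0.168] [0.0029 0.0029]
[-0.037  0.022  0.01 ] 0.025537033995190438
```

```bash
cat > meas2.py <<'E'
from h import *
from scipy.optimize import least_squares
S=[(476,75),(535,22),(600,32),(677,140),(602,187),(645,178),(500,118),(650,78)]
T=[(442,435),(570,319),(490,358),(698,420),(580,549),(480,515),(662,515),(672,362)]
rays=[ray("scene",206+(u-400)/4-.4,135+v/4-.4) for u,v in S]+[ray("top",384+(u-400)/4-.4,195+(v-300)/4-.4) for u,v in T]
def nn(x): return np.array([-np.sin(x[4])*np.cos(x[3]),-np.sin(x[4])*np.sin(x[3]),np.cos(x[4])])
def res(x):
    n=nn(x);C=x[:3]; return np.array([np.linalg.norm(o+d*(n@(C-o))/(n@d)-C)-.088 for o,d in rays])
for free in (0,1):
    g=(lambda y:res(y)) if free else (lambda y:res([*y,np.radians(28)]))
    f=least_squares(g,[.54,-.29,.165,-.5]+([.489] if free else [])); x=f.x if free else [*f.x,np.radians(28)]
    print(np.round(x[:3],4),np.degrees(x[3:]),np.round(res(x)*1e3,1))
for q in ((243,114),(327,132)): print("bar",plane("top",*q,.455))
for q in ((316,126),(410,152),(352,218),(312,200)): print("machine scene",plane("scene",*q,.285),plane("scene",*q,0))
E
python3 meas2.py
python3 -c "
from h import *
y=lambda a:R.from_euler('z',a,degrees=True)*R.from_quat([1,0,0,0])
print(R.from_quat(observe()['eef_rot']).as_euler('ZYX',degrees=True))
print(delta([.19,.595,.40],y(0)),delta([.36,.2,.4],y(0)),delta([.36,-.2,.40],y(-30)))"
```

```text
[ 0.5346 -0.2842  0.1652] [-58.88146652  28.        ] [ 3.7  2.4  3.2  4.5  4.4  3.6 -7.4 -5.7  1.6  3.6 -1.7  0.8  1.3 -4.
  4.6 -0.8]
[ 0.5344 -0.2841  0.1654] [-58.7809457   30.88822324] [ 5.3  0.5  3.5  5.7  3.9  2.6 -4.5 -3.1  3.   2.5 -1.   1.7  0.7 -4.5
  5.4 -1.2]
bar [0.49962994 0.21474009 0.455     ]
bar [0.50309953 0.002474   0.455     ]
machine scene [ 0.38940837 -0.09856641  0.285     ] [ 0.12417203 -0.24765035  0.        ]
machine scene [0.35635563 0.21987278 0.285     ] [0.08051532 0.1729505  0.        ]
machine scene [0.6655741 0.1631168 0.285    ] [0.48893727 0.09798608 0.        ]
machine scene [0.66263194 0.03550518 0.285     ] [ 0.48505121 -0.07056592  0.        ]
[-1.77571334e+01 -5.94837923e-03  1.79904475e+02]
(array([  -0.4,    0.2, -178.3]), array([  0.1,   0. , -17.8])) (array([ 282. ,  324.6, -177.7]), array([  0.1,   0. , -17.8])) (array([ 403.9,  705.5, -177.1]), array([ 0.1, -0. , 12.2]))
```

The lid centre comes out at (0.535,-0.284,0.165), leaning towards +y with silo yaw of about -59°. Machine and cone positions agree with the text. Now lifting and crossing over the machine.

{"name": "jog_arm", "arguments": {
  "travel": [
    [0,0,-178],
    [0,0,-178],
    [0,0,-178],
    [0,0,-178],
    [282,325,-178],
    [282,325,-178],
    [282,325,-178],
    [282,325,-178],
    [282,325,-178],
    [282,325,-178]
  ],
  "twist": [
    [0,0,0],
    [0,0,0],
    [0,0,0],
    [0,0,0],
    [0,0,0],
    [0,0,0],
    [0,0,0],
    [0,0,0],
    [0,0,0],
    [0,0,0]
  ],
  "gripper": [1,1,1,1,1,1,1,1,1,1]
}}

```text
time: 0.98
ee_pos: [0.2891, 0.3634, 0.3956]
eef_rot: [0.988, -0.154, -0.0, 0.0]
force: [-0.4, -0.3, -0.4]
gripper_width: 0.0872
grasp_force: 0.0
```

```bash
cat >> h.py <<'E'
C=np.array([.5345,-.2842,.165]); YAW=np.radians(-58.9); TILT=np.radians(28); PHI=None
def nrm(): return np.array([-np.sin(TILT)*np.cos(YAW),-np.sin(TILT)*np.sin(YAW),np.cos(TILT)])
def lidR(ox):
    "tool rotation with y along ox (projected in the lid plane), z into the lid"
    n=nrm(); y=ox-n*(n@ox); y/=np.linalg.norm(y); return R.from_matrix(np.array([np.cross(y,-n),y,-n]).T)
down=lambda a:R.from_euler('z',a,degrees=True)*R.from_quat([1,0,0,0])
E
python3 -c "
from h import *
s=observe();print(s['time'],s['ee_pos'],s['joints'])
Rt=lidR(np.array([-.024,-.041,.012])); print(Rt.as_matrix().round(2))
print(delta([.36,.1,.4],Rt),delta([.37,-.15,.40],Rt),delta(C+nrm()*.17,Rt))"
```

```text
0.9833 [0.28912689 0.36335016 0.39564947] [ 1.24988695e+00  2.64163759e-02 -2.85380749e-02 -1.46214302e-04
 -1.51611233e+00  1.17397520e-02]
[[ 0.84 -0.49  0.24]
 [-0.37 -0.84 -0.4 ]
 [ 0.4   0.25 -0.88]]
(array([147.6, 229.3,  -4.3]), array([-16.6,  22.6,   9.4])) (array([233.2, 464.4,  -4.3]), array([-16.6,  22.6,   9.4])) (array([370.7, 489.6,  80.6]), array([-16.6,  22.6,   9.4]))
```

{"name": "jog_arm", "arguments": {
  "travel": [
    [233,464,-5],
    [233,464,-5],
    [233,464,-5],
    [233,464,-5],
    [233,464,-5],
    [233,464,-5],
    [233,464,-5],
    [233,464,-5],
    [233,464,-5],
    [233,464,-5]
  ],
  "twist": [
    [0,0,0],
    [0,0,0],
    [0,0,0],
    [0,0,0],
    [0,0,0],
    [0,0,0],
    [0,0,0],
    [0,0,0],
    [0,0,0],
    [0,0,0]
  ],
  "gripper": [1,1,1,1,1,1,1,1,1,1]
}}

```text
time: 1.82
ee_pos: [0.3527, -0.0481, 0.4001]
eef_rot: [0.988, -0.154, 0.001, -0.0]
force: [0.8, 1.2, -0.6]
gripper_width: 0.0869
grasp_force: 0.0
```

```bash
python3 -c "
from h import *
s=observe();print(s['time'],s['ee_pos'],s['joints'])
Rt=lidR(np.array([-.024,-.041,.012]))
print(delta(C+nrm()*.17,Rt))"
```

```text
1.8167 [ 0.35272218 -0.04813769  0.4001314 ] [ 3.29676656e-01 -1.85249290e-01 -2.07080498e-01 -2.13473642e-04
 -1.54735263e+00  9.32124453e-01]
(array([184.8, 117.1,  85.1]), array([-16.7,  22.5,   9.4]))
```

{"name": "jog_arm", "arguments": {
  "travel": [
    [185,117,20],
    [185,117,20],
    [185,117,20],
    [185,117,20],
    [185,117,85],
    [185,117,85],
    [185,117,85],
    [185,117,85],
    [185,117,85]
  ],
  "twist": [
    [-3.4,4.5,1.9],
    [-6.7,9.0,3.8],
    [-10.0,13.5,5.6],
    [-13.4,18.0,7.5],
    [-16.7,22.5,9.4],
    [-16.7,22.5,9.4],
    [-16.7,22.5,9.4],
    [-16.7,22.5,9.4],
    [-16.7,22.5,9.4]
  ],
  "gripper": [1,1,1,1,1,1,1,1,1]
}}

```text
time: 2.57
ee_pos: [0.4948, -0.214, 0.3164]
eef_rot: [0.943, -0.23, 0.171, 0.172]
force: [-0.0, -0.1, 0.5]
gripper_width: 0.0868
grasp_force: 0.0
```

```bash
python3 -c "
from h import *
s=observe();print(s['time'],s['ee_pos'],s['joints'].round(2),(C+nrm()*.17))
m=camera_model('wrist');cv2.imwrite('pics/w1.png',get_image('wrist'))
import pickle;pickle.dump(m,open('w1.pkl','wb'))
print(proj('wrist',C,m))
"
```

```text
2.5667 [ 0.49484847 -0.21397758  0.31643529] [ 0.11  0.   -0.53  0.57 -0.9   0.66] [ 0.49327539 -0.21586118  0.31510109]
[317.95979961 183.99741438]
```

View pics/w1.png

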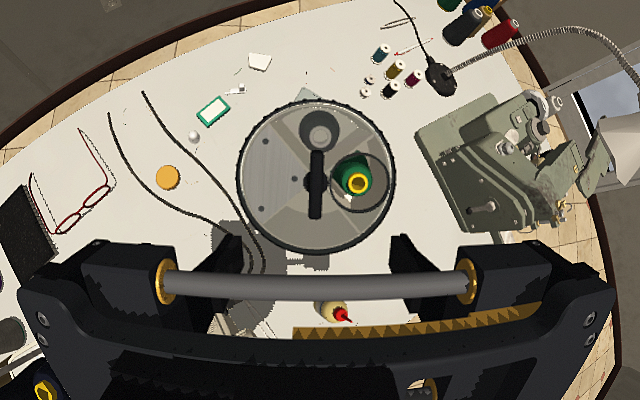

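The wrist view shows the lid rim centred near (317,176) and the bar upright at (317,184). The opening (358,181) is over the green cone, the grey cone is at (319,133), the metal plate is on the left, and the empty bay is at the bottom (315,228). Next I'll refine the fit using this view.

```bash
cat > fit.py <<'E'
from h import *
import pickle
from scipy.optimize import least_squares
m=pickle.load(open('w1.pkl','rb')); im=cv2.imread('pics/w1.png')
x0,y0,x1,y1=230,92,402,262
g=im[y0:y1,x0:x1].max(2); g[143:,:40]=255
k,lab,st,_=cv2.connectedComponentsWithStats((g<75).astype(np.uint8),connectivity=8); i=1+np.argmax(st[1:,2]*st[1:,3]); print(st[i])
ys,xs=np.nonzero(lab==i); c=np.array([87,84]); 
ang=np.arctan2(ys-c[1],xs-c[0]); rr=np.hypot(ys-c[1],xs-c[0]); P=[]
for a in np.arange(-180,180,5):
    s=(np.abs(np.degrees(ang)-a)<1.5)&(rr<86)&(rr>70)
    if s.any():
        r=rr[s].max()+.5; P.append((x0+c[0]+r*np.cos(np.radians(a)),y0+c[1]+r*np.sin(np.radians(a)),r))
print(len(P),np.round([p[2] for p in P]))
rw=[ray("wrist",p[0],p[1],m) for p in P]
S=[(476,75),(535,22),(600,32),(677,140),(602,187),(645,178),(500,118),(650,78)]
T=[(442,435),(570,319),(490,358),(698,420),(580,549),(480,515),(662,515),(672,362)]
rs=[ray("scene",206+(u-400)/4-.4,135+v/4-.4) for u,v in S[:-2]]; rt=[ray("top",384+(u-400)/4-.4,195+(v-300)/4-.4) for u,v in T]
def nn(x): return np.array([-np.sin(x[4])*np.cos(x[3]),-np.sin(x[4])*np.sin(x[3]),np.cos(x[4])])
def res(x,rays):
    n=nn(x);c=x[:3]; return np.array([np.linalg.norm(o+d*(n@(c-o))/(n@d)-c)-.088 for o,d in rays])
for nm,rays in (("w",rw),("w+s+t",rw+3*rs+3*rt)):
    f=least_squares(res,[.5345,-.284,.165,-1,.489],args=(rays,),loss="soft_l1",f_scale=.002); x=f.x
    print(nm,x[:3].round(4),np.degrees(x[3:]).round(1),"mm",np.abs(res(x,rays)).mean()*1e3)
    n=nn(x)
    for q in ((357,181),):
        o,d=ray("wrist",*q,m); p=o+d*(n@(x[:3]-o))/(n@d)-x[:3]; print("opening",p.round(4),np.linalg.norm(p))
    bc=x[:3]+n*.031
    for q in ((316.5,151),(315.5,218)):
        o,d=ray("wrist",*q,m); p=o+d*(n@(bc-o))/(n@d)-bc; print("bar end",p.round(4),np.linalg.norm(p))
E
python3 fit.py
```

```text
[   5    6  161  158 4927]
72 [82. 82. 82. 81. 82. 81. 81. 80. 80. 79. 81. 79. 79. 78. 79. 78. 79. 77.
 79. 77. 78. 77. 77. 78. 77. 78. 77. 78. 78. 79. 78. 79. 78. 79. 78. 79.
 79. 79. 79. 79. 79. 79. 79. 79. 79. 78. 79. 79. 78. 78. 79. 79. 79. 80.
 80. 80. 80. 80. 80. 81. 81. 81. 78. 81. 82. 82. 82. 82. 82. 82. 82. 82.]
w [ 0.538  -0.2804  0.1756] [-57.4  26.6] mm 0.42399607350228985
opening [-0.0217 -0.0375  0.01  ] 0.04449577195358541
bar end [ 0.0304 -0.0136  0.014 ] 0.036128521913330734
bar end [-0.0256  0.0128 -0.0123] 0.031140552239337097
w+s+t [ 0.5389 -0.2822  0.1697] [-64.7  25.5] mm 2.116156094444038
opening [-0.0227 -0.0377  0.0116] 0.04550911306730308
bar end [ 0.0287 -0.0149  0.0123] 0.03460112993769149
bar end [-0.0286  0.0131 -0.0115] 0.03343153252774798
```

```bash
sed -i 's/^C=np.*/C=np.array([.538,-.282,.169]); YAW=np.radians(-59.5); TILT=np.radians(27.8)/' h.py; python3 - <<'E'
from h import *
import pickle
m=pickle.load(open('w1.pkl','rb')); n=nrm()
bar=np.array([.0573,-.0281,.0255]); x=np.cross(bar,n); x-=n*(n@x); x/=np.linalg.norm(x); y=np.cross(n,x); print("lidx",x.round(3))
def ang(q,h):
    c=C+n*h; o,d=ray("wrist",*q,m); p=o+d*(n@(c-o))/(n@d)-c; return np.degrees(np.arctan2(p@y,p@x)).round(1),np.linalg.norm(p).round(4)
print("opening",ang((358,181),0),"green",ang((358,183),-.017),"grey",ang((319,133),-.017))
# opening contour by dark ring is thin; fine
print(delta(C+n*.06,lidR(x)),delta(C+n*.006,lidR(x)))
E
```

```text
lidx [-0.511 -0.826  0.238]
opening (np.float64(2.2), np.float64(0.0466)) green (np.float64(-5.2), np.float64(0.0494)) grey (np.float64(87.2), np.float64(0.052))
(array([  2. ,  -0.4, 109. ]), array([-0.2, -0.5,  1.3])) (array([  1.5,  -0.3, 163. ]), array([-0.2, -0.5,  1.3]))
```

{"name": "jog_arm", "arguments": {
  "travel": [
    [2,0,40],
    [2,0,80],
    [2,0,110],
    [2,0,130],
    [2,0,145],
    [2,0,155],
    [2,0,162],
    [2,0,162]
  ],
  "twist": [
    [0,0,1.3],
    [0,0,1.3],
    [0,0,1.3],
    [0,0,1.3],
    [0,0,1.3],
    [0,0,1.3],
    [0,0,1.3],
    [0,0,1.3]
  ],
  "gripper": [1,1,1,1,1,0.5,0,0],
  "squeeze": 15
}}

```text
time: 3.28
ee_pos: [0.5361, -0.28, 0.174]
eef_rot: [0.94, -0.24, 0.173, 0.171]
force: [-0.3, -0.2, -1.6]
gripper_width: 0.0742
grasp_force: 0.0
```

{"name": "jog_arm", "arguments": {
  "travel": [
    [0,0,0],
    [0,0,0],
    [0,0,0],
    [0,0,0],
    [0,0,0],
    [0,0,0]
  ],
  "twist": [
    [0,0,0],
    [0,0,0],
    [0,0,0],
    [0,0,0],
    [0,0,0],
    [0,0,0]
  ],
  "gripper": [-1,-1,-1,-1,-1,-1]
}}

```text
time: 3.78
ee_pos: [0.5349, -0.2797, 0.173]
eef_rot: [0.94, -0.24, 0.172, 0.17]
force: [-0.9, -0.3, -0.2]
gripper_width: 0.035
grasp_force: 0.0
```

{"name": "jog_arm", "arguments": {
  "travel": [
    [0,0,0],
    [0,0,0],
    [0,0,0],
    [0,0,0],
    [0,0,0]
  ],
  "twist": [
    [0,0,0],
    [0,0,0],
    [0,0,0],
    [0,0,0],
    [0,0,0]
  ],
  "gripper": [-1,-1,-1,-1,-1]
}}

```text
time: 4.2
ee_pos: [0.5349, -0.2797, 0.1724]
eef_rot: [0.94, -0.24, 0.172, 0.17]
force: [-0.1, 1.5, -0.1]
gripper_width: 0.014
grasp_force: 14.9
```

```bash
python3 -c "
from h import *
s=observe();print(s['time'],s['ee_pos'],s['joints'].round(2),s['force'],s['torque'],s['gripper_width'],s['grasp_force'])
"
```

```text
4.2 [ 0.53486059 -0.27967982  0.17244381] [-0.13  0.23 -0.72  0.92 -0.48  0.4 ] [-0.07163992  1.54155897 -0.11529691] [1.36359129 0.53676956 0.16877138] 0.014034476767142295 14.935418665409088
```

{"name": "jog_arm", "arguments": {
  "travel": [
    [0,0,0],
    [0,0,0],
    [0,0,0],
    [0,0,0],
    [0,0,0],
    [0,0,0]
  ],
  "twist": [
    [0,0,4],
    [0,0,9],
    [0,0,15],
    [0,0,21],
    [0,0,27],
    [0,0,30]
  ],
  "gripper": [-1,-1,-1,-1,-1,-1]
}}

```text
time: 4.7
ee_pos: [0.5354, -0.2792, 0.1724]
eef_rot: [0.845, -0.476, 0.21, 0.119]
force: [1.3, 2.6, -1.5]
gripper_width: 0.0138
grasp_force: 15.0
```

```bash
python3 -c "
from h import *
s=observe();print(s['time'],s['ee_pos'],s['joints'].round(2),s['force'],s['torque'],s['gripper_width'],s['grasp_force'])
"
```

```text
4.7 [ 0.53538606 -0.2792407   0.17239627] [-0.13  0.23 -0.72  0.92 -0.48 -0.13] [ 1.27215155  2.60873113 -1.47952395] [1.69561401 0.35003483 0.37781016] 0.013761548542464254 14.974630326032639
```

{"name": "jog_arm", "arguments": {
  "travel": [
    [0,0,0],
    [0,0,0],
    [0,0,0],
    [0,0,0],
    [0,0,0],
    [0,0,0],
    [0,0,0],
    [0,0,0],
    [0,0,0],
    [0,0,0]
  ],
  "twist": [
    [0,0,6],
    [0,0,13],
    [0,0,20],
    [0,0,27],
    [0,0,34],
    [0,0,41],
    [0,0,48],
    [0,0,55],
    [0,0,61],
    [0,0,64]
  ],
  "gripper": [-1,-1,-1,-1,-1,-1,-1,-1,-1,-1]
}}

```text
time: 5.53
ee_pos: [0.5367, -0.2792, 0.1727]
eef_rot: [-0.465, 0.852, -0.242, 0.012]
force: [4.7, -0.7, -3.4]
gripper_width: 0.0139
grasp_force: 15.0
```

{"name": "jog_arm", "arguments": {
  "travel": [
    [0,0,0],
    [0,0,0],
    [0,0,0]
  ],
  "twist": [
    [0,0,0],
    [0,0,0],
    [0,0,0]
  ],
  "gripper": [-0.5,-0.4,-0.3]
}}

```text
time: 5.78
ee_pos: [0.5342, -0.2802, 0.1724]
eef_rot: [-0.466, 0.851, -0.242, 0.009]
force: [-0.4, -0.0, -0.0]
gripper_width: 0.0258
grasp_force: 0.0
```

{"name": "jog_arm", "arguments": {
  "travel": [
    [0,0,-20],
    [0,0,-60],
    [0,0,-100],
    [0,0,-140],
    [0,0,-160],
    [0,0,-160]
  ],
  "twist": [
    [0,0,0],
    [0,0,0],
    [0,0,0],
    [0,0,0],
    [0,0,0],
    [0,0,0]
  ],
  "gripper": [0,0.3,1,1,1,1]
}}

```text
time: 6.28
ee_pos: [0.4977, -0.2142, 0.3199]
eef_rot: [-0.466, 0.85, -0.244, 0.014]
force: [0.9, 0.2, -0.1]
gripper_width: 0.0625
grasp_force: 0.0
```

```bash
python3 -c "
from h import *
s=observe();print(s['time'],s['ee_pos'],s['joints'].round(2))
m=camera_model('wrist');cv2.imwrite('pics/w2.png',get_image('wrist'))
import pickle;pickle.dump(m,open('w2.pkl','wb'))
"
```

```text
6.2833 [ 0.49766983 -0.21418482  0.31985514] [ 0.1   0.   -0.52  0.57 -0.9  -1.  ]
```

View pics/w2.png

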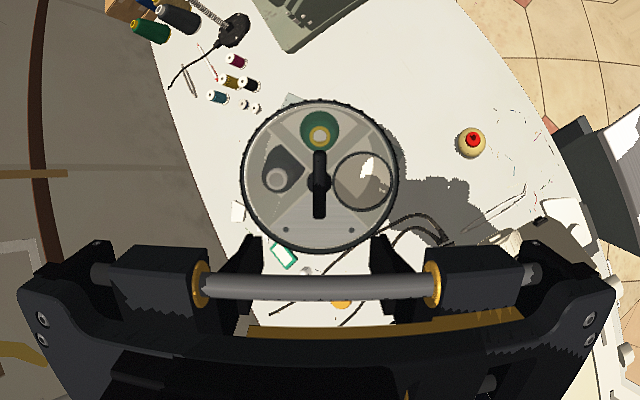

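The opening now stands at (364,181) over the empty bay, centred between the dividers. Next I'll refine the lid pose and opening using both wrist views.

```bash
cat > fit2.py <<'E'
from h import *
import pickle
from scipy.optimize import least_squares
def rim(k):
    m=pickle.load(open(k+'.pkl','rb')); im=cv2.imread(f'pics/{k}.png').max(2); P=[]
    c=np.array([318.,176.])
    for a in np.arange(-180,180,5):
        if k=='w2' and -75<a<115: continue   # shadow/fingers beside the rim
        if k=='w1' and 60<a<150: continue
        r=np.arange(68,92,.25); v=cv2.remap(im,(c[0]+r*np.cos(np.radians(a))).astype(np.float32)[None],(c[1]+r*np.sin(np.radians(a))).astype(np.float32)[None],cv2.INTER_LINEAR)[0].astype(float)
        d=np.nonzero((v[:-1]<110)&(v[1:]>=110))[0]
        if len(d): P.append((*(c+r[d[-1]]*np.array([np.cos(np.radians(a)),np.sin(np.radians(a))])),r[d[-1]]))
    print(k,len(P),[round(p[2]) for p in P]); return [ray('wrist',p[0],p[1],m) for p in P],m
r1,m1=rim('w1'); r2,m2=rim('w2')
def nn(x): return np.array([-np.sin(x[4])*np.cos(x[3]),-np.sin(x[4])*np.sin(x[3]),np.cos(x[4])])
def res(x,rays):
    n=nn(x);c=x[:3]; return np.array([np.linalg.norm(o+d*(n@(c-o))/(n@d)-c)-.088 for o,d in rays])
for t in (0,1):
    g=(lambda x:res(x,r1+r2)) if t==0 else (lambda x:res([*x,np.radians(28)],r1+r2))
    x=least_squares(g,[.538,-.282,.169,-1]+([.489] if t==0 else []),loss="soft_l1",f_scale=.001).x
    if t: x=np.r_[x,np.radians(28)]
    print(x[:3].round(4),np.degrees(x[3:]).round(1),"mm",np.abs(res(x,r1+r2)).mean()*1e3)
    n=nn(x)
    for m,q in ((m1,(358.5,181)),(m2,(364,181))):
        o,d=ray("wrist",*q,m); p=o+d*(n@(x[:3]-o))/(n@d)-x[:3]; print("opening",p.round(4),np.linalg.norm(p))
    p,r=tri([ray("wrist",317,184,m1),ray("wrist",319.5,183.5,m2)]); print("bar mid",p.round(4),r,"h",n@(p-x[:3]))
E
python3 fit2.py
```

```text
w1 55 [82, 82, 82, 82, 82, 81, 81, 81, 80, 80, 80, 79, 79, 78, 79, 78, 79, 77, 78, 77, 77, 76, 77, 76, 90, 76, 76, 77, 77, 78, 77, 78, 77, 78, 77, 78, 77, 78, 77, 78, 78, 78, 78, 78, 78, 78, 78, 78, 78, 90, 90, 90, 82, 83, 83]
w2 35 [78, 78, 78, 78, 78, 78, 78, 78, 77, 77, 77, 77, 77, 77, 78, 76, 78, 76, 77, 76, 76, 77, 78, 78, 78, 78, 78, 78, 78, 86, 79, 79, 79, 78, 78]
[ 0.5384 -0.2822  0.174 ] [-58.1  21.9] mm 1.0165233001167997
opening [-0.023  -0.0388  0.0084] 0.04590112339995838
opening [-0.0426  0.0234 -0.0171] 0.05154131853635629
bar mid [ 0.5343 -0.2779  0.1796] [np.float64(0.0005955912980554495), np.float64(0.000595591298055271)] h 0.007383255738115215
[ 0.5379 -0.2812  0.1726] [-58.9  28. ] mm 1.1996068317467583
opening [-0.0225 -0.0389  0.0116] 0.0464251619740473
opening [-0.0407  0.0217 -0.0211] 0.05072007838881085
bar mid [ 0.5343 -0.2779  0.1796] [np.float64(0.0005955912980554495), np.float64(0.000595591298055271)] h 0.008387934939994207
```

```bash
cat >> h.py <<'E'
N=np.array([-.241,.404,.882]); N/=np.linalg.norm(N)
AX=np.array([.5345,-.280,.1724])-N*.005   # lid centre (tool-measured)
LX=np.array([-.789,.449,-.42]); O=AX+.049*LX/np.linalg.norm(LX)
E
python3 - <<'E'
from h import *
o,d=ray("top",360,258); print("wheel at y=-.145",o+d*(-.145-o[1])/d[1])
for a,p in ((-60,[.37,-.12,.43]),(-20,[.35,.22,.43])): print(a,delta(p,down(a)))
E
```

```text
wheel at y=-.145 [ 0.3006473  -0.145       0.29336186]
-60 (array([  19.4,   94.1, -169.2]), array([-16. , -24.8, -61.3]))
-20 (array([-240.8,  262.2, -310.8]), array([  -7.1,  -31.4, -100.3]))
```

{"name": "jog_arm", "arguments": {
  "travel": [
    [10,40,-80],
    [19,94,-169],
    [19,94,-169],
    [19,94,-169],
    [19,94,-169],
    [19,94,-169],
    [-80,155,-220],
    [-130,190,-245],
    [-241,262,-311],
    [-241,262,-311]
  ],
  "twist": [
    [-1,-2,-4],
    [-3,-5,-10],
    [-5,-8,-16],
    [-6,-10,-22],
    [-8,-12,-28],
    [-9,-14,-34],
    [-11,-17,-40],
    [-13,-20,-46],
    [-14,-22,-52],
    [-16,-25,-58]
  ],
  "gripper": [1,1,1,1,1,1,1,1,1,1]
}}

```text
time: 7.17
ee_pos: [0.3607, 0.0469, 0.4255]
eef_rot: [0.853, -0.523, -0.002, -0.005]
force: [1.1, -0.1, -0.6]
gripper_width: 0.0869
grasp_force: 0.0
```

```bash
python3 - <<'E'
from h import *
s=observe(); print(s["time"],s["ee_pos"],s["joints"].round(2))
for a,p in ((0,[.35,.2,.43]),(20,[.40,.42,.42])): print(a,delta(p,down(a)))
E
```

```text
7.1667 [0.36067558 0.04689271 0.4255052 ] [ 0.58 -0.17 -0.13 -0.01 -1.6  -0.11]
0 (array([-141.3,  -60. ,   -2.8]), array([ -0.6,   0.3, -63. ]))
20 (array([-314.6, -204.3,    9.7]), array([ -0.7,   0.2, -83. ]))
```

{"name": "jog_arm", "arguments": {
  "travel": [
    [-141,-60,-3],
    [-141,-60,-3],
    [-141,-60,-3],
    [-141,-60,-3],
    [-315,-204,10],
    [-315,-204,10],
    [-315,-204,10],
    [-315,-204,10],
    [-315,-204,10],
    [-315,-204,10]
  ],
  "twist": [
    [0,0,-7],
    [0,0,-14],
    [0,0,-21],
    [0,0,-28],
    [0,0,-35],
    [0,0,-42],
    [0,0,-49],
    [0,0,-56],
    [0,0,-63],
    [0,0,-70]
  ],
  "gripper": [1,1,1,1,1,1,1,1,1,1]
}}

```text
time: 8.0
ee_pos: [0.4028, 0.4229, 0.4159]
eef_rot: [0.998, 0.063, 0.001, -0.003]
force: [-0.5, -0.6, -0.3]
gripper_width: 0.0871
grasp_force: 0.0
```

```bash
python3 - <<'E'
from h import *
s=observe(); print(s["time"],s["ee_pos"],s["joints"].round(2))
for a,p in ((77,[.52,.37,.30]),(98,[.52,.37,.30])): print(a,delta(p,down(a)))
E
```

```text
8.0 [0.40282251 0.42294884 0.41593407] [ 1.09  0.25  0.28 -0.   -1.6   0.61]
77 (array([109.5,  67.8, 115.8]), array([ -0.2,  -0.3, -69.8]))
98 (array([109.5,  67.8, 115.8]), array([ -0.2,  -0.3, -90.8]))
```

{"name": "jog_arm", "arguments": {
  "travel": [
    [20,12,0],
    [50,30,20],
    [80,50,40],
    [110,68,60],
    [110,68,80],
    [110,68,100],
    [110,68,116],
    [110,68,116],
    [110,68,116],
    [110,68,116]
  ],
  "twist": [
    [0,0,-7],
    [0,0,-14],
    [0,0,-21],
    [0,0,-28],
    [0,0,-35],
    [0,0,-42],
    [0,0,-49],
    [0,0,-56],
    [0,0,-63],
    [0,0,-70]
  ],
  "gripper": [1,1,1,1,1,1,1,1,1,1]
}}

```text
time: 8.83
ee_pos: [0.5201, 0.3648, 0.3021]
eef_rot: [0.782, 0.623, 0.003, -0.002]
force: [-0.4, -0.2, 0.1]
gripper_width: 0.0871
grasp_force: 0.0
```

{"name": "jog_arm", "arguments": {
  "travel": [
    [0,0,0],
    [0,0,0],
    [0,0,0],
    [0,0,0]
  ],
  "twist": [
    [0,0,-7],
    [0,0,-14],
    [0,0,-21],
    [0,0,-21]
  ],
  "gripper": [1,1,1,1]
}}

```text
time: 9.17
ee_pos: [0.52, 0.365, 0.3027]
eef_rot: [0.657, 0.754, 0.004, -0.002]
force: [0.0, 0.1, -0.6]
gripper_width: 0.0874
grasp_force: 0.0
```

```bash
python3 - <<'E'
from h import *
s=observe(); print(s["time"],s["ee_pos"],s["joints"].round(2))
m=camera_model('wrist');cv2.imwrite('pics/w3.png',get_image('wrist'))
import pickle;pickle.dump(m,open('w3.pkl','wb'))
E
```

```text
9.1667 [0.52001284 0.36504884 0.30273447] [ 0.86  0.36  0.17 -0.   -1.37  2.41]
```

View pics/w3.png

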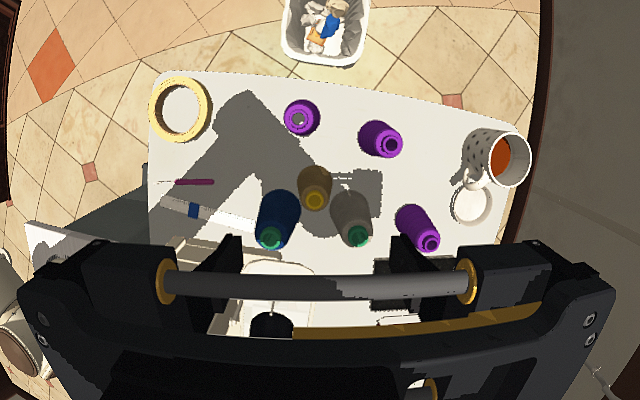

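The wrist view shows the tan cone top at (313,198), the dark top at (270,236), the grey top at (357,235), and a purple cone top at (428,240).

```bash
python3 - <<'E'
from h import *
import pickle
m=pickle.load(open('w3.pkl','rb')); im=cv2.imread('pics/w3.png')
hsv=cv2.cvtColor(im,cv2.COLOR_BGR2HSV)
def cen(x0,y0,x1,y1,lo,hi):
    k=cv2.inRange(hsv[y0:y1,x0:x1],lo,hi); M=cv2.moments(k,True); return (x0+M['m10']/M['m00'],y0+M['m01']/M['m00'],int(M['m00']))
t=cen(295,180,335,215,(18,150,120),(35,255,255)); dk=cen(250,220,290,255,(70,80,50),(95,255,255)); g=cen(340,220,375,250,(70,80,50),(95,255,255)); print(t,dk,g)
T=[ray("wrist",*t[:2],m)]
print("tan tri all",tri(T+[ray("scene",418.2,235.7),ray("top",228,191)]))
print("tan w+s",tri(T+[ray("scene",418.2,235.7)]))
print("grey",tri([ray("wrist",*g[:2],m),ray("scene",402,243.2)])[0],plane("wrist",*g[:2],.125,m))
print("dark",tri([ray("wrist",*dk[:2],m),ray("scene",410,216.5)])[0],plane("wrist",*dk[:2],.13,m))
print("tan z.11",plane("wrist",*t[:2],.11,m)); print("purple",plane("wrist",430,242,.12,m))
print("tan foot edge far",plane("wrist",315,166,0,m))
for q in ((250,265),(313,265)): print("mach",plane("wrist",*q,0.05,m),plane("wrist",*q,0.285,m))
E
```

```text
(314.4634146341463, 200.21951219512195, 82) (270.13246753246756, 237.76883116883118, 385) (357.475073313783, 235.72140762463343, 341)
tan tri all (array([0.52102202, 0.33858986, 0.10635228]), [np.float64(0.0024991421591651942), np.float64(0.002866849758596924), np.float64(0.0022002173108447306)])
tan w+s (array([0.52318277, 0.34055634, 0.1137866 ]), [np.float64(0.000161306811558399), np.float64(0.0001613068115584482)])
grey [0.57969592 0.30570178 0.12437577] [0.57988187 0.30694772 0.125     ]
dark [0.47691834 0.29270961 0.13009968] [0.47675664 0.29238673 0.13      ]
tan z.11 [0.52338285 0.33961133 0.11      ]
purple [0.6771612  0.30717753 0.12      ]
tan foot edge far [0.52110708 0.36153721 0.        ]
mach [0.44134382 0.20590615 0.05      ] [0.48001048 0.34005575 0.285     ]
mach [0.53719782 0.22057057 0.05      ] [0.52166187 0.34642787 0.285     ]
```

{"name": "jog_arm", "arguments": {
  "travel": [
    [-26,-0.6,0],
    [-26,-0.6,20],
    [-26,-0.6,55],
    [-26,-0.6,90],
    [-26,-0.6,125],
    [-26,-0.6,155],
    [-26,-0.6,180],
    [-26,-0.6,200],
    [-26,-0.6,218],
    [-26,-0.6,230]
  ],
  "twist": [
    [0,0,0],
    [0,0,0],
    [0,0,0],
    [0,0,0],
    [0,0,0],
    [0,0,0],
    [0,0,0],
    [0,0,0],
    [0,0,0],
    [0,0,0]
  ],
  "gripper": [0.4,0.4,0.4,0.4,0.4,0.4,0.4,0.4,0.4,0.4]
}}

```text
time: 10.05
ee_pos: [0.5231, 0.3413, 0.0715]
eef_rot: [0.659, 0.752, 0.003, -0.002]
force: [0.4, 0.2, 1.1]
gripper_width: 0.061
grasp_force: 0.0
```

{"name": "jog_arm", "arguments": {
  "travel": [
    [0,0,0],
    [0,0,0],
    [0,0,0],
    [0,0,0],
    [0,0,0],
    [0,0,0]
  ],
  "twist": [
    [0,0,0],
    [0,0,0],
    [0,0,0],
    [0,0,0],
    [0,0,0],
    [0,0,0]
  ],
  "gripper": [0.1,-1,-1,-1,-1,-1],
  "squeeze": 20
}}

```text
time: 10.55
ee_pos: [0.5244, 0.3432, 0.076]
eef_rot: [0.658, 0.753, 0.007, -0.002]
force: [-1.2, 0.7, 2.4]
gripper_width: 0.0391
grasp_force: 19.9
```

{"name": "jog_arm", "arguments": {
  "travel": [
    [0,0,-10],
    [0,0,-30],
    [0,0,-60],
    [0,0,-95],
    [0,0,-135],
    [0,0,-175],
    [0,0,-215],
    [0,0,-255],
    [0,0,-295],
    [0,0,-335]
  ],
  "twist": [
    [0,0,0],
    [0,0,0],
    [0,0,0],
    [0,0,0],
    [0,0,0],
    [0,0,0],
    [0,0,5],
    [0,0,10],
    [0,0,16],
    [0,0,22]
  ],
  "gripper": [-1,-1,-1,-1,-1,-1,-1,-1,-1,-1],
  "squeeze": 30
}}

```text
time: 11.38
ee_pos: [0.5216, 0.3383, 0.4128]
eef_rot: [0.791, 0.612, 0.006, -0.003]
force: [-0.1, 1.5, -2.1]
gripper_width: 0.0385
grasp_force: 29.6
```

```bash
python3 - <<'E'
from h import *
s=observe(); print(s["time"],s["ee_pos"],s["joints"].round(2),s["gripper_width"],s["force"])
m=camera_model('wrist');cv2.imwrite('pics/w4.png',get_image('wrist'))
for a,p in ((20,[.40,.40,.44]),(10,[.35,.22,.44])): print(a,delta(p,down(a)))
E
```

```text
11.3833 [0.52159563 0.33832228 0.41279063] [ 0.83  0.32  0.37 -0.   -1.61  2.05] 0.03853857391266057 [-0.09461698  1.51357447 -2.12056848]
20 (array([  27.9, -135.6,  -18.6]), array([ 0.1, -1.7, 55.2]))
10 (array([-158.8, -138. ,  -23.4]), array([-0.1, -1.8, 65.2]))
```

View pics/w4.png

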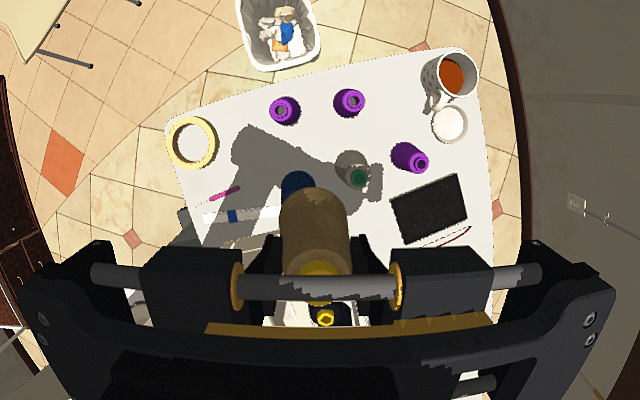

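The cone is held between the fingers, foot end near (313,190) and neck at (320,290). Grey and dark cones still stand. Next I'll check for cone tilt in the grip.

```bash
python3 - <<'E'
from h import *
s=observe(); Rt=R.from_quat(s["eef_rot"]); P=s["ee_pos"]
f=lambda x,y,z: proj("wrist",P+Rt.apply([x,y,z])).round(1)
for tilt in (-20,-10,0,10,20):
    t=np.radians(tilt); ax=np.array([np.sin(t),0,np.cos(t)]); g=np.array([0,0,-.019])   # grasp point
    foot=g+ax*.091; 
    print(tilt,"foot",f(*foot),"near edge",f(*(foot+np.array([np.cos(t),0,-np.sin(t)])*.025)),"side",f(*(foot+[0,.025,0])),"h10 side",f(*(g+ax*.08+[0,.027,0])))
im=cv2.imread("pics/w4.png"); h=cv2.cvtColor(im,cv2.COLOR_BGR2HSV); k=cv2.inRange(h,(10,50,60),(28,200,220))[180:270,270:360]
for r in range(0,90,6):
    xs=np.nonzero(k[r])[0]; print(180+r,(270+xs.min(),270+xs.max()) if len(xs) else None,end=" ")
E
```

```text
-20 foot [314.9 249.8] near edge [314.8 219.3] side [345.3 249.7] h10 side [349.2 251.1]
-10 foot [314.8 230.7] near edge [314.8 200.1] side [345.5 230.6] h10 side [349.4 233.6]
0 foot [314.8 211.7] near edge [314.8 181.3] side [346.  211.7] h10 side [349.9 216.3]
10 foot [314.8 193.1] near edge [314.7 163. ] side [346.7 193.1] h10 side [350.7 199.5]
20 foot [314.7 175. ] near edge [314.6 145.4] side [347.7 175.1] h10 side [351.7 183.2]
180 None 186 (np.int64(351), np.int64(353)) 192 (np.int64(294), np.int64(331)) 198 (np.int64(288), np.int64(339)) 204 (np.int64(283), np.int64(342)) 210 (np.int64(280), np.int64(345)) 216 (np.int64(280), np.int64(346)) 222 (np.int64(280), np.int64(347)) 228 (np.int64(279), np.int64(346)) 234 (np.int64(274), np.int64(348)) 240 (np.int64(283), np.int64(349)) 246 (np.int64(284), np.int64(348)) 252 (np.int64(283), np.int64(349)) 258 (np.int64(283), np.int64(349)) 264 (np.int64(283), np.int64(350))
```

{"name": "jog_arm", "arguments": {
  "travel": [
    [8,-38,-10],
    [15,-75,-19],
    [22,-110,-19],
    [28,-136,-19],
    [-5,-137,-20],
    [-40,-137,-20],
    [-80,-138,-22],
    [-120,-138,-23],
    [-159,-138,-23],
    [-159,-138,-23]
  ],
  "twist": [
    [0,0,7],
    [0,0,14],
    [0,0,21],
    [0,0,28],
    [0,0,35],
    [0,0,42],
    [0,0,49],
    [0,0,56],
    [0,0,63],
    [0,0,70]
  ],
  "gripper": [-1,-1,-1,-1,-1,-1,-1,-1,-1,-1]
}}

```text
time: 12.27
ee_pos: [0.347, 0.2127, 0.4329]
eef_rot: [0.999, 0.046, 0.004, -0.007]
force: [-0.7, 0.0, -2.2]
gripper_width: 0.0387
grasp_force: 29.7
```

```bash
cat >> h.py <<'E'
LXu=LX/np.linalg.norm(LX); LY=np.cross(N,LXu); RI=lidR0=R.from_matrix(np.array([np.cross(LY,-N),LY,-N]).T)  # insertion: tool y along lid y
E
python3 - <<'E'
from h import *
s=observe(); print(s["time"],s["ee_pos"],s["joints"].round(2),s["gripper_width"],s["force"])
for p in ([.36,-.10,.44],): print(delta(p,down(-35)))
print(RI.as_matrix().round(3)); print("O",O,delta(O+N*.18,RI))
E
```

```text
12.2667 [0.34699494 0.21272187 0.43288389] [ 0.95 -0.09 -0.05 -0.   -1.59  0.71] 0.038742148183963564 [-0.6529069   0.02003542 -2.17990659]
(array([-16. , 312.5, -11.2]), array([-0.9, -0.2, 40.3]))
[[ 0.789 -0.566  0.241]
 [-0.448 -0.797 -0.404]
 [ 0.421  0.211 -0.882]]
O [ 0.49705456 -0.26002553  0.14741365] (array([ 68. , 409.8, 122.1]), array([-21.3,  19.8,  36.9]))
```

{"name": "jog_arm", "arguments": {
  "travel": [
    [-2,35,-5],
    [-4,75,-11],
    [-6,115,-11],
    [-8,156,-11],
    [-10,197,-11],
    [-12,237,-11],
    [-14,277,-11],
    [-16,312,-11],
    [-16,312,-11]
  ],
  "twist": [
    [0,0,5],
    [0,0,10],
    [0,0,15],
    [0,0,20],
    [0,0,25],
    [0,0,30],
    [0,0,35],
    [0,0,40],
    [0,0,40]
  ],
  "gripper": [-1,-1,-1,-1,-1,-1,-1,-1,-1]
}}

```text
time: 13.02
ee_pos: [0.3635, -0.0986, 0.4382]
eef_rot: [0.954, -0.3, 0.001, -0.005]
force: [1.2, 0.5, -1.7]
gripper_width: 0.0387
grasp_force: 29.7
```

```bash
python3 - <<'E'
from h import *
s=observe(); print(s["time"],s["ee_pos"],s["joints"].round(2),s["gripper_width"],s["force"])
print(delta(O+N*.25,RI),delta(O+N*.15,RI))
E
```

```text
13.0167 [ 0.36349016 -0.09858029  0.43824143] [ 0.17 -0.14 -0.08 -0.01 -1.63  0.8 ] 0.03868821656355949 [ 1.2283882   0.5306056  -1.70552436]
(array([94.8,  8.4, 70. ]), array([-12.7,  25.4,  -2.4])) (array([137.8,  28.7, 158. ]), array([-12.7,  25.4,  -2.4]))
```

{"name": "jog_arm", "arguments": {
  "travel": [
    [25,2,0],
    [60,5,0],
    [95,8,20],
    [95,8,45],
    [95,8,70],
    [95,8,70],
    [110,16,100],
    [125,23,130],
    [138,29,158],
    [138,29,158]
  ],
  "twist": [
    [-2,4,0],
    [-4,9,-1],
    [-7,14,-1],
    [-9,18,-2],
    [-11,22,-2],
    [-12.7,25.4,-2.4],
    [-12.7,25.4,-2.4],
    [-12.7,25.4,-2.4],
    [-12.7,25.4,-2.4],
    [-12.7,25.4,-2.4]
  ],
  "gripper": [-1,-1,-1,-1,-1,-1,-1,-1,-1,-1]
}}

```text
time: 13.85
ee_pos: [0.4597, -0.1945, 0.2732]
eef_rot: [0.934, -0.267, 0.173, 0.165]
force: [-1.1, -0.7, -3.0]
gripper_width: 0.0391
grasp_force: 29.7
```

{"name": "jog_arm", "arguments": {
  "travel": [
    [0,0,0],
    [0,0,0]
  ],
  "twist": [
    [0,0,0],
    [0,0,0]
  ],
  "gripper": [-1,-1]
}}

```text
time: 14.02
ee_pos: [0.4642, -0.1931, 0.2812]
eef_rot: [0.933, -0.267, 0.18, 0.163]
force: [1.0, 0.2, -1.6]
gripper_width: 0.0386
grasp_force: 29.7
```

```bash
python3 - <<'E'
from h import *
s=observe(); print(s["time"],s["ee_pos"],s["joints"].round(2),s["gripper_width"],s["force"])
print(delta(O+N*.15,RI),delta(O+N*.006,RI))
a,b,w=get_image("scene"),get_image("top"),get_image("wrist")
print("O px",proj("scene",O),proj("top",O),proj("wrist",O))
c=lambda i,x,y:cv2.resize(i[y:y+75,x:x+100],(400,300),interpolation=cv2.INTER_CUBIC)
cv2.imwrite("pics/m5.png",np.vstack([np.hstack([c(a,206,120),c(b,384,185)]),np.hstack([cv2.resize(w[120:300,190:430],(400,300)),np.zeros((300,400,3),np.uint8)])]))
cv2.imwrite("pics/w5.png",w)
E
```

```text
14.0167 [ 0.46415218 -0.19307841  0.28116486] [ 0.16 -0.04 -0.67  0.62 -0.84  0.46] 0.03862074287459182 [ 1.02097068  0.19045441 -1.59660377]
(array([-0.4,  6.6,  3. ]), array([-0.4, -0.2,  0.6])) (array([ -1. ,   7.7, 146.9]), array([-0.4, -0.2,  0.6]))
O px [262.84835184 158.53838622] [412.81581399 239.27578661] [324.18182952 188.07389165]
```

View pics/m5.png

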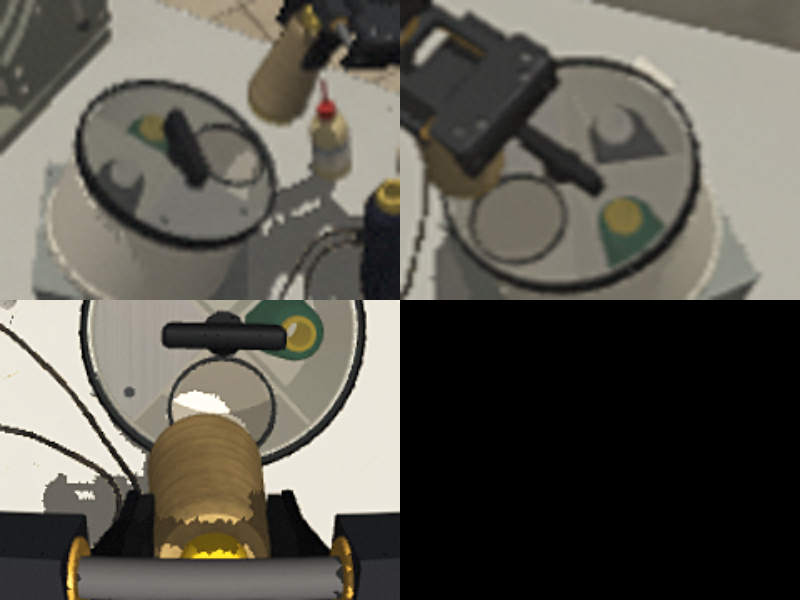

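Reprojected O matches the opening in both fixed views: scene (263,159), top (413.5,239.7). The cone is held nearly straight. Next I'll check the foot offset in the scene view.

```bash
python3 - <<'E'
from h import *
s=observe(); Rt=R.from_quat(s["eef_rot"]); P=s["ee_pos"]
a=get_image("scene"); cv2.imwrite("pics/s6.png",a)
h=cv2.cvtColor(a,cv2.COLOR_BGR2HSV)
k=cv2.inRange(h,(8,60,50),(26,190,230)); k[:120]=0;k[155:]=0;k[:,:264]=0;k[:,:]=k; k[:,292:]=0
n,l,st,ce=cv2.connectedComponentsWithStats(k); i=1+np.argmax(st[1:,4]); print(st[i])
ys,xs=np.nonzero(l==i); S=np.c_[xs,ys].astype(float)
q=lambda p:proj("scene",P+Rt.apply(p))
e=q([0,0,.072])-q([0,0,0]); e/=np.linalg.norm(e); f=np.array([-e[1],e[0]])
def ext(pts): 
    a=pts@e; return a
O0=q([0,0,0])
A=(S-O0)@e; B=(S-O0)@f
print("obs foot end",A.max()+.5)
for lo in range(0,int(A.max()),4):
    b=B[(A>=lo)&(A<lo+2)]; print(lo,len(b),b.min().round(1) if len(b) else '',b.max().round(1) if len(b) else '')
t=np.linspace(0,2*np.pi,40)
for tilt in (-6,-3,0,3):
    r=np.radians(tilt); ax=np.array([np.sin(r),0,np.cos(r)]); u=np.array([np.cos(r),0,-np.sin(r)]); g=np.array([0,0,-.019])
    pts=[]
    for hh,rr in ((0,.026),(.01,.027),(.092,.019)):
        pts+=[q(g+ax*(.091-hh)+rr*(np.cos(x)*u+np.sin(x)*np.array([0,1,0]))) for x in t]
    pts=np.array(pts)-O0; hull=cv2.convexHull(pts.astype(np.float32))[:,0]
    AA=pts@e; BB=pts@f
    print("pred",tilt,"foot end",AA.max().round(1)," width:",BB[:80].min().round(1),BB[:80].max().round(1))
print("px per mm toolx",(q([.001,0,.07])-q([0,0,.07]))@e,(q([.001,0,.07])-q([0,0,.07]))@f,"tooly",(q([0,.001,.07])-q([0,0,.07]))@e,(q([0,.001,.07])-q([0,0,.07]))@f)
E
```

```text
[264 120  23  31 417]
obs foot end 20.126226895043292
0 43 -2.3 18.3
4 27 -7.1 5.5
8 28 -7.8 5.7
12 29 -8.5 5.4
16 24 -6.9 4.3
pred -6 foot end 20.3  width: -9.7 6.3
pred -3 foot end 20.9  width: -8.9 7.2
pred 0 foot end 21.4  width: -8.0 8.1
pred 3 foot end 21.9  width: -7.2 9.0
px per mm toolx 0.14027541077157202 0.20348272184863284 tooly -0.13507714772373658 0.2165399060774496
```

{"name": "jog_arm", "arguments": {
  "travel": [
    [4.5,7.5,0],
    [4.5,7.5,20],
    [4.5,7.5,40],
    [4.5,7.5,55],
    [4.5,7.5,65],
    [4.5,7.5,65],
    [4.5,7.5,65]
  ],
  "twist": [
    [0,0,0.6],
    [0,0,0.6],
    [0,0,0.6],
    [0,0,0.6],
    [0,0,0.6],
    [0,0,0.6],
    [0,0,0.6]
  ],
  "gripper": [-1,-1,-1,-1,-1,-1,-1]
}}

```text
time: 14.8
ee_pos: [0.4788, -0.2279, 0.2259]
eef_rot: [0.931, -0.272, 0.179, 0.163]
force: [-0.0, 0.5, -1.5]
gripper_width: 0.0385
grasp_force: 29.7
```

```bash
python3 - <<'E'
from h import *
s=observe(); print(s["time"],s["ee_pos"],s["joints"].round(2),s["gripper_width"],s["force"])
print(delta(O+N*.006,RI))
a,b,w=get_image("scene"),get_image("top"),get_image("wrist")
c=lambda i,x,y:cv2.resize(i[y:y+75,x:x+100],(400,300),interpolation=cv2.INTER_CUBIC)
cv2.imwrite("pics/m6.png",np.vstack([np.hstack([c(a,206,120),c(b,384,185)]),np.hstack([cv2.resize(w[120:300,190:430],(400,300)),np.zeros((300,400,3),np.uint8)])]))
E
```

```text
14.8 [ 0.47878802 -0.22785037  0.22593402] [ 0.03  0.05 -0.75  0.74 -0.65  0.4 ] 0.03853482270592426 [-0.0470035   0.51764    -1.52817029]
(array([-4.3, -0.8, 80.7]), array([-0.3, -0.1, -0.1]))
```

View pics/m6.png

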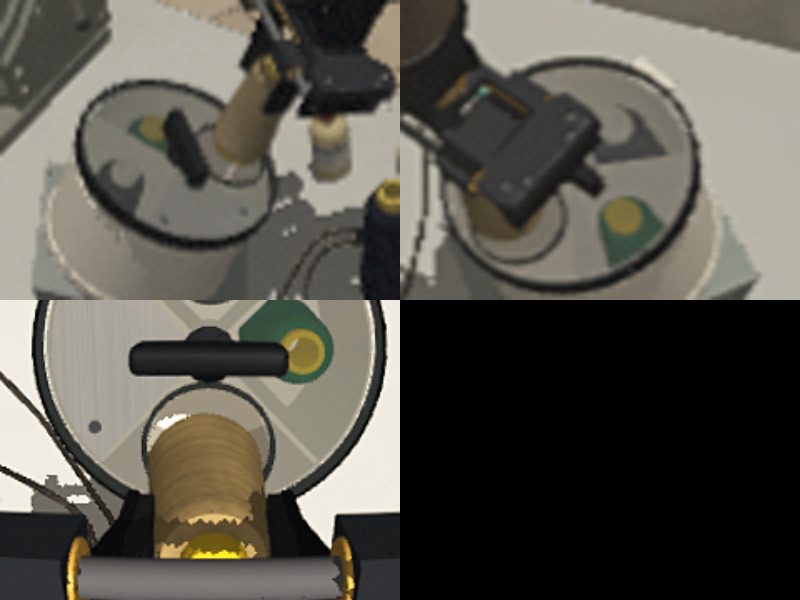

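The cone foot sits just above the opening, laterally centred in all three views. Inserting.

{"name": "jog_arm", "arguments": {
  "travel": [
    [0.5,-0.8,8],
    [0.5,-0.8,16],
    [0.5,-0.8,24],
    [0.5,-0.8,30],
    [0.5,-0.8,30]
  ],
  "twist": [
    [0,0,0],
    [0,0,0],
    [0,0,0],
    [0,0,0],
    [0,0,0]
  ],
  "gripper": [-1,-1,-1,-1,-1]
}}

```text
time: 15.37
ee_pos: [0.4862, -0.2394, 0.1973]
eef_rot: [0.932, -0.272, 0.178, 0.163]
force: [1.2, -0.6, -1.5]
gripper_width: 0.0385
grasp_force: 29.7
```

```bash
python3 - <<'E'
from h import *
s=observe(); print(s["time"],s["ee_pos"],s["gripper_width"],s["force"],s["torque"])
print(delta(O+N*.006,RI))
E
```

```text
15.3667 [ 0.48618438 -0.2394291   0.19727065] 0.03853421655333261 [ 1.17918    -0.59279181 -1.492157  ] [1.07037484 0.68239661 0.02448554]
(array([-3.1, -0. , 48.9]), array([-0.2,  0.1,  0. ]))
```

{"name": "jog_arm", "arguments": {
  "travel": [
    [0,0,10],
    [0,0,20],
    [0,0,30],
    [0,0,38],
    [0,0,44],
    [0,0,44],
    [0,0,44]
  ],
  "twist": [
    [0,0,0],
    [0,0,0],
    [0,0,0],
    [0,0,0],
    [0,0,0],
    [0,0,0],
    [0,0,0]
  ],
  "gripper": [-1,-1,-1,-1,-1,-1,-1]
}}

```text
time: 15.95
ee_pos: [0.4976, -0.2568, 0.16]
eef_rot: [0.931, -0.272, 0.179, 0.163]
force: [0.6, -0.5, -0.8]
gripper_width: 0.0389
grasp_force: 29.7
```

```bash
python3 - <<'E'
from h import *
s=observe(); print(s["time"],s["ee_pos"],s["gripper_width"],s["force"],s["torque"],s["joints"].round(2))
print(delta(O+N*.006,RI))
E
```

```text
15.95 [ 0.4976461  -0.25682024  0.160017  ] 0.0388851140779661 [ 0.61842049 -0.46370697 -0.82168398] [ 1.08709597  0.6291587  -0.05847985] [-0.12  0.17 -0.84  1.04 -0.44  0.19]
(array([-4.3,  0.3,  6.3]), array([-0.3, -0. , -0. ]))
```

{"name": "jog_arm", "arguments": {
  "travel": [
    [0,0,0],
    [0,0,0],
    [0,0,0],
    [0,0,0],
    [0,0,0],
    [0,0,0],
    [0,0,-20],
    [0,0,-60],
    [0,0,-100],
    [0,0,-100]
  ],
  "twist": [
    [0,0,0],
    [0,0,0],
    [0,0,0],
    [0,0,0],
    [0,0,0],
    [0,0,0],
    [0,0,0],
    [0,0,0],
    [0,0,0],
    [0,0,0]
  ],
  "gripper": [0.6,0.6,0.6,0.6,0.6,0.6,0.6,1,1,1]
}}

```text
time: 16.78
ee_pos: [0.4767, -0.2141, 0.2562]
eef_rot: [0.931, -0.271, 0.186, 0.16]
force: [1.2, 0.1, -0.3]
gripper_width: 0.0814
grasp_force: 0.0
```

```bash
python3 - <<'E'
from h import *
s=observe(); print(s["time"],s["ee_pos"],s["gripper_width"],s["force"])
RG=lidR(LXu); print("to bar hover",delta(AX+N*.12,RG),delta(AX+N*.005,RG))
a,b,w=get_image("scene"),get_image("top"),get_image("wrist"); cv2.imwrite("pics/w7.png",w)
c=lambda i,x,y:cv2.resize(i[y:y+75,x:x+100],(400,300),interpolation=cv2.INTER_CUBIC)
cv2.imwrite("pics/m7.png",np.vstack([np.hstack([c(a,206,120),c(b,384,185)]),np.hstack([cv2.resize(w[80:260,190:430],(400,300)),np.zeros((300,400,3),np.uint8)])]))
E
```

```text
16.7833 [ 0.47668439 -0.21409279  0.25618602] 0.08139059730604216 [ 1.16945965  0.10816627 -0.3469481 ]
to bar hover (array([39.9,  2.1, -0. ]), array([-1.5, -0.2, 89.9])) (array([ 38.4,   3.8, 115. ]), array([-1.5, -0.2, 89.9]))
```

View pics/m7.png

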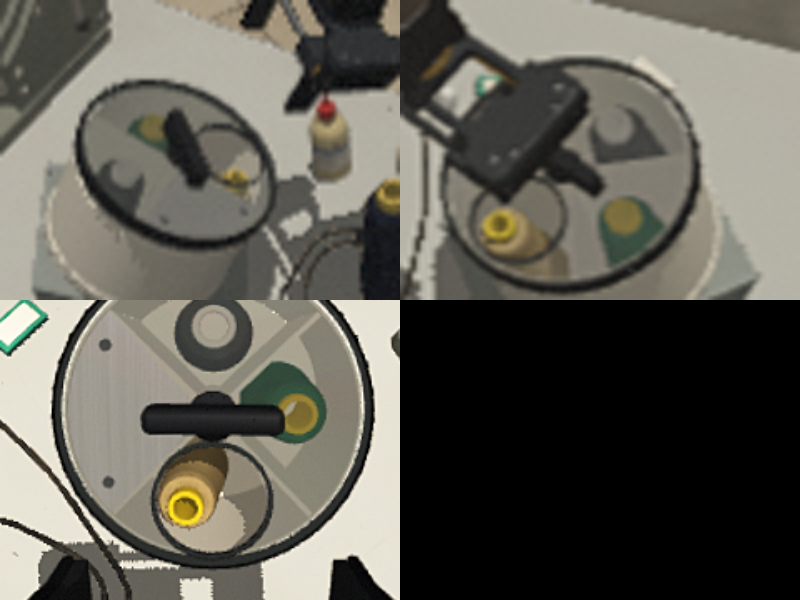

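The cone is down in the bay, with its yellow top at scene (265,164), top (409,241) and wrist (301,204), and it looks slightly leaning. Next I'll measure its depth and lean.

```bash
python3 - <<'E'
from h import *
a,b,w=get_image("scene"),get_image("top"),get_image("wrist"); cv2.imwrite("pics/w8.png",w)
def cen(im,x0,y0,x1,y1):
    h=cv2.cvtColor(im[y0:y1,x0:x1],cv2.COLOR_BGR2HSV); k=cv2.inRange(h,(20,150,110),(35,255,255)); M=cv2.moments(k,True); return x0+M['m10']/M['m00'],y0+M['m01']/M['m00'],M['m00']
q=cen(w,285,185,320,225); u=cen(a,256,154,275,172); v=cen(b,400,232,418,250); print(q,u,v)
rs=[ray("wrist",*q[:2]),ray("scene",*u[:2]),ray("top",*v[:2])]
f=lambda p:(np.array([(p-O)@LXu,(p-O)@LY,(p-O)@N])*1000).round(1)
for r in (rs,[rs[0],rs[1]],[rs[0],rs[2]],[rs[1],rs[2]]):
    p,e=tri(r); print("top rel opening lid x,y,z mm",f(p),"res",np.round(e,4))
o,d=rs[0]
for hgt in (-.01,-.017,-.025): c=O+N*hgt; print("wrist on plane",hgt,f(o+d*(N@(c-o))/(N@d)))
E
```

```text
Traceback (most recent call last):
ZeroDivisionError: float division by zero
```

```bash
python3 - <<'E'
from h import *
a,b,w=get_image("scene"),get_image("top"),get_image("wrist"); cv2.imwrite("pics/w8.png",w)
def cen(im,x0,y0,x1,y1,s):
    h=cv2.cvtColor(im[y0:y1,x0:x1],cv2.COLOR_BGR2HSV); k=cv2.inRange(h,(20,s,100),(35,255,255)); M=cv2.moments(k,True); m=max(M['m00'],1e-9); return x0+M['m10']/m,y0+M['m01']/m,M['m00']
for s in (100,130,160): print(s,cen(w,285,185,320,225,s),cen(a,256,154,275,172,s),cen(b,400,232,418,250,s))
f=lambda p:(np.array([(p-O)@LXu,(p-O)@LY,(p-O)@N])*1000).round(1)
q=cen(w,285,185,320,225,130)
rs=[ray("wrist",*q[:2]),ray("scene",264.9,164.1),ray("top",408.6,240.9)]
for r in (rs,[rs[0],rs[1]],[rs[0],rs[2]],[rs[1],rs[2]]):
    p,e=tri(r); print("top rel opening lid x,y,z mm",f(p),"res",np.round(e,4))
o,d=rs[0]
for hgt in (-.01,-.017,-.025): c=O+N*hgt; print("wrist on plane",hgt,f(o+d*(N@(c-o))/(N@d)))
E
```

```text
100 (299.4925124792013, 198.78535773710482, 601.0) (264.2857142857143, 163.92857142857142, 14.0) (409.88505747126436, 242.64367816091954, 87.0)
130 (298.8778280542986, 200.94343891402715, 442.0) (264.22222222222223, 163.55555555555554, 9.0) (408.52, 241.46, 50.0)
160 (298.45477386934675, 201.34170854271358, 398.0) (256.0, 154.0, 0.0) (408.8205128205128, 241.33333333333334, 39.0)
top rel opening lid x,y,z mm [  6.7 -15.7 -15.8] res [0.003  0.0019 0.0017]
top rel opening lid x,y,z mm [  3.4 -17.5 -10.2] res [0.0013 0.0013]
top rel opening lid x,y,z mm [  6.6 -18.  -23.3] res [0.0006 0.0006]
top rel opening lid x,y,z mm [  8.3 -14.4 -15.3] res [0.0001 0.0001]
wrist on plane -0.01 [  2.2 -16.8 -10. ]
wrist on plane -0.017 [  4.3 -17.3 -17. ]
wrist on plane -0.025 [  6.7 -17.7 -25. ]
```

The cone top lies about 16 mm below the lid face, which matches it standing on the floor (17 mm expected) with its taper resting against the downhill wall. Now turning the wrist to grip the bar.

{"name": "jog_arm", "arguments": {
  "travel": [
    [10,0,0],
    [20,1,0],
    [30,2,0],
    [40,2,0],
    [40,2,0],
    [40,2,0],
    [40,2,0],
    [40,2,0],
    [40,2,0],
    [40,2,0]
  ],
  "twist": [
    [0,0,-7],
    [0,0,-14],
    [0,0,-21],
    [0,0,-28],
    [0,0,-35],
    [0,0,-42],
    [0,0,-49],
    [0,0,-56],
    [0,0,-63],
    [0,0,-70]
  ],
  "gripper": [1,1,1,1,1,1,1,1,1,1],
  "squeeze": 20
}}

```text
time: 18.07
ee_pos: [0.5034, -0.2365, 0.265]
eef_rot: [0.918, 0.314, 0.052, 0.236]
force: [-0.1, -0.1, 0.6]
gripper_width: 0.0869
grasp_force: 0.0
```

{"name": "jog_arm", "arguments": {
  "travel": [
    [0,0,0],
    [0,0,0],
    [0,0,0],
    [0,0,0]
  ],
  "twist": [
    [0,0,-7],
    [0,0,-14],
    [0,0,-20],
    [0,0,-20]
  ],
  "gripper": [0.4,0.4,0.4,0.4]
}}

```text
time: 18.4
ee_pos: [0.5034, -0.2364, 0.265]
eef_rot: [0.851, 0.467, 0.011, 0.241]
force: [0.6, -0.5, -0.4]
gripper_width: 0.0683
grasp_force: 0.0
```

```bash
python3 - <<'E'
from h import *
s=observe(); print(s["time"],s["ee_pos"],s["joints"].round(2),s["gripper_width"])
RG=lidR(-LXu); print(delta(AX+N*.05,RG),delta(AX+N*.005,RG))
E
```

```text
18.4 [ 0.50336803 -0.23644685  0.26503477] [ 0.03  0.06 -0.61  0.64 -0.75  2.1 ] 0.06827320759265276
(array([ 2.1,  5.1, 61.9]), array([ 0.3, -0.3,  0.1])) (array([  1.9,   5.1, 106.9]), array([ 0.3, -0.3,  0.1]))
```

{"name": "jog_arm", "arguments": {
  "travel": [
    [2,5,30],
    [2,5,60],
    [2,5,80],
    [2,5,95],
    [2,5,106],
    [2,5,106],
    [2,5,106],
    [2,5,106],
    [2,5,106],
    [2,5,106]
  ],
  "twist": [
    [0,0,0],
    [0,0,0],
    [0,0,0],
    [0,0,0],
    [0,0,0],
    [0,0,0],
    [0,0,0],
    [0,0,0],
    [0,0,0],
    [0,0,0]
  ],
  "gripper": [0.2,0.1,0,0,0,-1,-1,-1,-1,-1]
}}

```text
time: 19.23
ee_pos: [0.5353, -0.2788, 0.175]
eef_rot: [0.851, 0.466, 0.013, 0.242]
force: [-0.1, -0.4, 0.5]
gripper_width: 0.0183
grasp_force: 0.0
```

{"name": "jog_arm", "arguments": {
  "travel": [
    [0,0,0],
    [0,0,0],
    [0,0,0]
  ],
  "twist": [
    [0,0,0],
    [0,0,0],
    [0,0,0]
  ],
  "gripper": [-1,-1,-1]
}}

```text
time: 19.48
ee_pos: [0.5356, -0.2789, 0.1751]
eef_rot: [0.851, 0.466, 0.013, 0.242]
force: [0.3, 0.4, 3.3]
gripper_width: 0.0138
grasp_force: 20.0
```

{"name": "jog_arm", "arguments": {
  "travel": [
    [0,0,0],
    [0,0,0],
    [0,0,0],
    [0,0,0],
    [0,0,0],
    [0,0,0],
    [0,0,0],
    [0,0,0],
    [0,0,0],
    [0,0,0]
  ],
  "twist": [
    [0,0,5],
    [0,0,11],
    [0,0,18],
    [0,0,25],
    [0,0,32],
    [0,0,39],
    [0,0,46],
    [0,0,53],
    [0,0,60],
    [0,0,66]
  ],
  "gripper": [-1,-1,-1,-1,-1,-1,-1,-1,-1,-1]
}}

```text
time: 20.32
ee_pos: [0.5357, -0.2791, 0.1753]
eef_rot: [0.967, -0.075, 0.143, 0.196]
force: [1.2, -1.5, 2.9]
gripper_width: 0.0137
grasp_force: 20.0
```

{"name": "jog_arm", "arguments": {
  "travel": [
    [0,0,0],
    [0,0,0],
    [0,0,0],
    [0,0,0],
    [0,0,0],
    [0,0,0]
  ],
  "twist": [
    [0,0,5],
    [0,0,10],
    [0,0,15],
    [0,0,19],
    [0,0,21],
    [0,0,21]
  ],
  "gripper": [-1,-1,-1,-1,-1,-1]
}}

```text
time: 20.82
ee_pos: [0.5356, -0.2792, 0.1753]
eef_rot: [0.938, -0.248, 0.176, 0.167]
force: [-0.6, -1.0, 3.7]
gripper_width: 0.0139
grasp_force: 20.0
```

```bash
cat > st.py <<'E'
from h import *
s=observe(); Rt=R.from_quat(s["eef_rot"]); print(s["time"],s["ee_pos"].round(4),s["joints"].round(3),s["gripper_width"].round(4),s["force"].round(1),"torque tool",Rt.inv().apply(s["torque"]).round(2))
y=Rt.as_matrix()[:,1]; x=-y; print("lid turned deg",np.degrees(np.arctan2(x@LY,x@LXu)).round(2))
E
python3 st.py
```

```text
Traceback (most recent call last):
  File "st.py", line 2, in <module>
    s=observe(); Rt=R.from_quat(s["eef_rot"]); print(s["time"],s["ee_pos"].round(4),s["joints"].round(3),s["gripper_width"].round(4),s["force"].round(1),"torque tool",Rt.inv().apply(s["torque"]).round(2))
                                                                                                         ^^^^^^^^^^^^^^^^^^^^^^^^
AttributeError: 'float' object has no attribute 'round'
```

Now pushing gently on to the stop.

```bash
sed -i 's/s\["gripper_width"\].round(4)/round(s["gripper_width"],4)/' st.py; python3 st.py
```

```text
20.8167 [ 0.5356 -0.2792  0.1753] [-0.126  0.223 -0.718  0.917 -0.48   0.385] 0.0139 [-0.6 -1.   3.7] torque tool [ 0.05 -0.14  0.07]
lid turned deg -87.07
```

{"name": "jog_arm", "arguments": {
  "travel": [
    [0,0,0],
    [0,0,0],
    [0,0,0],
    [0,0,0]
  ],
  "twist": [
    [0,0,1],
    [0,0,2],
    [0,0,3],
    [0,0,3]
  ],
  "gripper": [-1,-1,-1,-1]
}}

```text
time: 21.15
ee_pos: [0.5356, -0.2792, 0.1752]
eef_rot: [0.931, -0.272, 0.18, 0.162]
force: [0.7, -0.9, 5.5]
gripper_width: 0.0143
grasp_force: 20.0
```

```bash
python3 st.py
```

```text
21.15 [ 0.5356 -0.2792  0.1752] [-0.126  0.223 -0.718  0.917 -0.48   0.333] 0.0143 [ 0.7 -0.9  5.5] torque tool [-0.04 -0.02  0.01]
lid turned deg -90.06
```

{"name": "jog_arm", "arguments": {
  "travel": [
    [0,0,0],
    [0,0,0],
    [0,0,0],
    [0,0,0]
  ],
  "twist": [
    [0,0,1],
    [0,0,2],
    [0,0,3],
    [0,0,3]
  ],
  "gripper": [-1,-1,-1,-1]
}}

```text
time: 21.48
ee_pos: [0.5355, -0.2792, 0.1752]
eef_rot: [0.924, -0.295, 0.184, 0.158]
force: [0.2, -0.2, 5.7]
gripper_width: 0.0139
grasp_force: 20.7
```

```bash
python3 st.py
```

```text
21.4833 [ 0.5355 -0.2792  0.1752] [-0.126  0.223 -0.718  0.918 -0.48   0.282] 0.0139 [ 0.2 -0.2  5.7] torque tool [-0.19 -0.06 -0.54]
lid turned deg -92.91
```

{"name": "jog_arm", "arguments": {
  "travel": [
    [0,0,0],
    [0,0,0],
    [0,0,0],
    [0,0,0]
  ],
  "twist": [
    [0,0,1],
    [0,0,2],
    [0,0,3],
    [0,0,3]
  ],
  "gripper": [-1,-1,-1,-1]
}}

```text
time: 21.82
ee_pos: [0.5353, -0.2791, 0.1751]
eef_rot: [0.916, -0.319, 0.188, 0.153]
force: [-0.7, 0.6, 6.1]
gripper_width: 0.0149
grasp_force: 21.7
```

```bash
python3 st.py
```

```text
21.8167 [ 0.5353 -0.2791  0.1751] [-0.126  0.222 -0.719  0.918 -0.48   0.23 ] 0.0149 [-0.7  0.6  6.1] torque tool [-0.07 -0.36 -0.54]
lid turned deg -95.88
```

Torque rises to 0.54 N m and the bar starts skewing in the pads, so the stop is reached. Releasing and backing off.

{"name": "jog_arm", "arguments": {
  "travel": [
    [0,0,0],
    [0,0,0],
    [0,0,0],
    [0,0,0],
    [0,0,-10],
    [0,0,-40],
    [0,0,-80],
    [0,0,-120],
    [0,0,-160],
    [0,0,-160]
  ],
  "twist": [
    [0,0,0],
    [0,0,0],
    [0,0,0],
    [0,0,0],
    [0,0,0],
    [0,0,0],
    [0,0,0],
    [0,0,0],
    [0,0,0],
    [0,0,0]
  ],
  "gripper": [0,0,0,0,0,0,0.5,0.5,1,1]
}}

```text
time: 22.65
ee_pos: [0.4981, -0.2131, 0.3236]
eef_rot: [0.915, -0.319, 0.194, 0.15]
force: [0.7, -0.2, -0.2]
gripper_width: 0.0627
grasp_force: 0.0
```

```bash
python3 - <<'E'
from h import *
print(observe()["time"],observe()["ee_pos"])
a,b,w=get_image("scene"),get_image("top"),get_image("wrist")
c=lambda i,x,y,W,H:cv2.resize(i[y:y+H,x:x+W],(400,300),interpolation=cv2.INTER_CUBIC)
cv2.imwrite("pics/m9.png",np.vstack([np.hstack([c(a,206,125,100,75),c(b,384,185,100,75)]),np.hstack([c(w,200,70,240,180),c(a,370,200,100,75)])]))
E
```

```text
22.65 [ 0.49810157 -0.21311922  0.32364207]
```

View pics/m9.png

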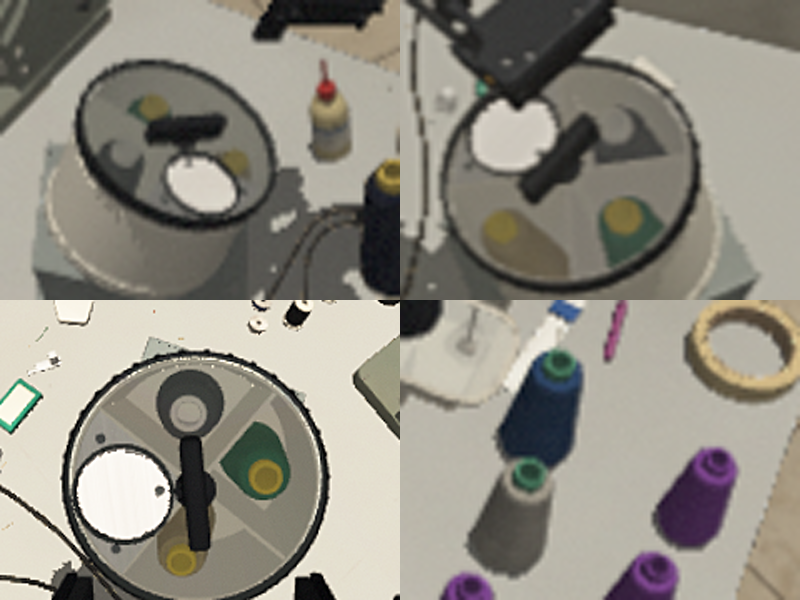

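The picture shows the opening (bright disc) over the metal plate, the tan cone standing in its bay under the closed lid, and the bottle and tall cones in place. Handing in.

```bash
python3 -c "
from plant import job_done
print(job_done())"
```

```text
the job is handed in; nothing more can be done
None
```

I put the small cone in the empty bay, standing on the floor and leaning slightly on the bay wall, then turned the lid home to its stop over the metal plate. In the last pictures the two tall cones and the oil bottle looked unmoved, and I handed the job in at about 23 s.

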